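# Stow the worm wheel and bolt the parts drawer

## Robot

A 6-joint arm with a two-finger parallel gripper is mounted at the origin on a cart in front of the work surface, level with it; the furniture and walls round the work are solid. World frame = base frame: x ahead of the robot, y to its left, z up, the work surface at z = 0. Lengths are in m, angles in rad, forces in N, time in s.
With the tool pointing down it reaches from about 0.25 to 0.725 m from the base axis. Payload 4 kg.
Tool frame: the origin (TCP) lies between the finger pads; the fingertips stand 8 mm ahead of it and the grasp point (between the pads) lies 11 mm behind it; z points along the fingers, y is the direction in which the jaws open and shut (so a half turn about z gives the same grasp; the last joint's range is limited). The gripper opens to 85 mm and grips with 20 to 120 N. Pads are 22 mm wide; open, the fingers measure 114 mm over their backs; the gripper's body (76 mm by 85 mm) begins 54 mm behind the grasp point. The pads swing forward as they close: fully open they stand 13 mm farther back than shut.
Start: joints at [-1.144, 0.241, 0.005, 1.335, 0, 1.571], TCP at [0.207, -0.455, 0.239] pointing down, gripper open.
Joint ranges: [-2.72, 2.72], [-1.05, 1.87], [-1.09, 1.28], [-1.99, 2.15], [-1.42, 1.44], [-3.14, 3.14]. Speed limits (rad/s): [2.79, 2.79, 3.14, 3.14, 3.14, 3.14].

## Interface

Orientations are given as a unit quaternion [x, y, z, w].
In Python, from workcell import * gives the robot as it stands.
- The arm moves only by the tool send_rows, never from a script. Its argument "increments" is a list that holds one entry, the list of rows, each a list of 6 numbers: the shift along the tool's x, y, z in units of 50 mm (1.0 is 50 mm), then the turn, a rotation vector about the tool's x, y, z in units of 10 degrees (1.0 is 10 degrees). In form: [[[x, y, z, ax, ay, az], ...]]. A call has 1 to 8 rows; each row shifts and turns the commanded pose from where the row before left it, along the tool's axes as they then stand; what a row does not reach is not made up. A row lasts 1/8 s, in which the tool goes at most 62.5 mm and 10.7 degrees, less where a joint would pass 70% of its speed; a pose out of reach is approached as far as the arm can. A call with a number of a shift or a turn outside -1 to 1 is refused whole. A call with a gripper value outside its range is refused whole. "grip" is the closure, from 0 (fully open) to 1 (shut), set as the call begins (left out, the last holds). The fingers move at their own pace and stop on an object; the grip force is fixed at half the most. Time passes only in rows, so rows that do not move let the fingers close. It gives the time, the measured TCP pose, the force and the opening at its end, in the units of the state.
- get_obs(): the state, without advancing time (a new reading comes with each control period).
- camera(name): name is "scene" or "top"; returns a dict with "color" (480x640x3 uint8, red, green, blue), "z_map" (480x640 float32, m along the optical axis (not along the pixel's ray), 0 where there is no reading), "intrinsics" (3x3 intrinsics, pixels), "pose" (4x4, takes a point from camera to world coordinates). Camera axes: x right, y down, z forward; pixel columns grow to the right and rows downward; lengths in m; the calibration is good to about 2 mm. A picture is of the moment at which its call begins.
- job_done(): hands the job in, once; it reports no verdict.
The state is a dict: "clock": time; "joint_pos": joint angles; "joint_vel": joint speeds; "tau": joint torques, N m; "eef_pos": TCP position; "tool_rot": TCP orientation; "ft_force": force on the tool from outside, world axes, zero at the start; "ft_torque": the same for the moment, N m; "grip_width": finger opening in m.
Only numpy, scipy, OpenCV 4.12 (cv2) and the standard library are available. Lean on these libraries where they do the work, as an engineer would, in place of code of your own. Each camera call takes 0.05 s, during which the arm holds its last target.

## Task

Put the brass worm wheel away in the parts chest: lay it flat in the empty, wider left-hand compartment of the open drawer, draw back the bolt on top of the chest that stops the drawer from closing, and push the drawer fully home until it snaps in over its catch. Then shoot the bolt all the way through the drawer's staple again so that the drawer is locked, and leave the small gear, the grease tin and the small screwdriver where they are.

Things in the scene. Friction and masses are not known exactly. Their poses are not given: they have to be found in the camera images.
- chest: low grey steel chest with one drawer, fixed to the counter, 190 deep (x) x 210 wide (y) x 80 mm high. Origin under the centre of its footprint; its x points from its front into it, y to its left seen from the front, z up. The case's front edge is at x = -95 mm. All offsets below are along these axes; drawer and bolt keep its orientation.
- drawer (a joint): how far the drawer stands out (towards chest -x), m: 0 = home, 0.14 = end of travel. Starts 105 to 132 mm out. Needs about 2.5 N; a spring catch resists from about 13 mm, up to 10 N; past about 5 mm it snaps the drawer home and holds it; left between 5 and 13 mm, the drawer is not caught. While the bolt is shot, the staple runs against it and the drawer stops 17.5 mm short.
- drawer_handle (a point): centre of the drawer's bar handle: round bar 8 mm thick, 72 mm long along y, in the middle of the drawer front, 40 mm above the counter, its centre line 18 mm in front of the flat drawer front (210 wide, 12 to 78 mm above the counter). Moves with the drawer. One can push the bar, or the front beside it.
- tray (a point): point on the floor of the drawer's wider, left, empty compartment, 27 mm above the counter; moves with the drawer. The compartment reaches 50 mm in front (-x) of it, 113 mm behind it and 61 mm to either side; walls 35 mm high, divider on the right 29 mm. The chest's case covers the drawer from (drawer joint - 0.050 m) behind this point. The narrow right compartment holds fixed small parts.
- bolt (a joint): slide bolt on the chest's top, m: 0 = shot (pushed left, chest +y, across the staple's place), 0.030 = fully drawn (right, chest -y). The rod clears the staple from 0.017 on. Starts at 0 to 4 mm. About 2 N of friction; stays where it is left. It goes through the staple (a steel loop standing up from the drawer front) only when the drawer is home.
- bolt_knob (a point): centre of the bolt's upright round knob, 13 mm diameter and 24 mm high (104 to 128 mm above the counter) on a thin stem over the rod, 13 mm behind the front edge of the chest; moves with the bolt; can be pinched or pushed along y. The rod's guides on either side of it and the staple reach up to 99 mm above the counter.
- wheel_mid (a point): brass worm wheel (toothed disc), loose, lying flat on the counter hub up: 42 mm across, disc 5 mm thick, hub 14 mm diameter rising to 10 mm; 24 to 42 g. The point is its centre, 5 mm above its underside; z is its axis. It lies either to the left of the chest or to the right in front of it.
- small_gear: bystander: pale nylon gear, 28 mm across and 11 mm high, loose on the counter; origin under its centre. It and the worm wheel swap places between starts.
- grease_tin: bystander: round grease tin, 57 mm diameter and 24 mm high, loose on top of the chest behind the bolt; origin under its centre.
- driver: bystander: small grey precision screwdriver, 83 x 47 x 14 mm over all, lying loose on the counter to the left of the chest; origin under its centre.
Things that resemble listed ones, but are neither listed nor needed, are in the scene too. Of the things like the part that bears wheel_mid, leave any that is orange or pink; of the rest the smaller one is meant.

How it is judged:
On the way, in this order (a step that is already met when the one before it is completed fails the run):
1. the worm wheel lies flat in the wider left compartment of the drawer and the bolt is drawn clear of the staple's path (in either order) (x of wheel_mid in the frame of tray between -0.032 and 0.098 m and y of wheel_mid in the frame of tray between -0.046 and 0.046 m and z of wheel_mid in the frame of tray between -0.003 and 0.012 m and angle between wheel_mid's own z axis and vertical below 0.2 rad and value of joint bolt above 0.016 m and value of joint drawer above 0.02 m), for 0.1 s.
2. the drawer is pushed home past its catch with the wheel in it (x of wheel_mid in the frame of tray between -0.032 and 0.098 m and y of wheel_mid in the frame of tray between -0.046 and 0.046 m and z of wheel_mid in the frame of tray between -0.003 and 0.012 m and angle between wheel_mid's own z axis and vertical below 0.2 rad and value of joint drawer below 0.003 m), for 0.2 s.
3. the bolt is shot through the staple with the drawer home (all of step 2 and value of joint bolt below 0.007 m), for 0.2 s.
At the end, for the whole second after the job is handed in: The worm wheel lies flat (within 0.2 rad) on the floor of the drawer's wider left compartment, the drawer is home within 3 mm, and the bolt is shot through the staple to within 7 mm of its end (all of step 3); the robot touches nothing.
It fails at once if a bystander (small gear, grease tin or screwdriver) is shifted by more than 30 mm (distance of any of small_gear, grease_tin, driver from where it was at the start of the episode above 0.03 m).
It also fails if it takes over 58 s, if anything falls off the work surface, if the arm or the gripper's body presses on something with over 40 N, if the wrist force passes 120 N, or if a joint passes its speed limit or range.

## Working session

There is one attempt and no reset: what is moved stays moved. The work goes in short steps, Python scripts to look and compute and a tool call to move; the robot and the scene stay as the last step left them, time stands still between calls to the robot, and variables do not carry over. Pictures are saved under pics/ and viewed, and the job is handed in when it is done.

Besides the shell and the picture viewer there is one more tool, called after "Request:" as name(argument=value, ...), one argument or row to a line, values as JSON. send_rows: Moves the arm, as the interface text tells. Its arguments: {"type":"object","properties":{"increments":{"type":"array"},"grip":{"type":"number"}},"required":["increments"]}

```bash
mkdir -p pics && ls && cat > h.py <<'E'
from workcell import *
import numpy as np, cv2
def snap(n,fn):
    c=camera(n); np.savez('pics/'+fn+'.npz',**{k:np.array(v) for k,v in c.items()})
    cv2.imwrite('pics/'+fn+'.png',c['color'][:,:,::-1]); return c
def load(fn): return dict(np.load('pics/'+fn+'.npz'))
def pts(c):
    z=c['z_map'];K=c['intrinsics'];v,u=np.mgrid[:480,:640]
    P=np.stack([(u-K[0,2])/K[0,0]*z,(v-K[1,2])/K[1,1]*z,z],-1)
    W=P@c['pose'][:3,:3].T+c['pose'][:3,3]; W[z==0]=np.nan; return W
E
python3 - <<'E'
from h import *
for n in('top','scene'):
    c=snap(n,n+'0'); print(c['pose'].round(3).tolist(),c['intrinsics'].tolist())
print(get_obs())
E
```

```text
pics
[[-0.01, -0.994, 0.11, 0.442], [-1.0, 0.012, 0.014, 0.11], [-0.016, -0.11, -0.994, 1.347], [0.0, 0.0, 0.0, 1.0]] [[566.753025308737, 0.0, 318.91747430092016], [0.0, 566.753025308737, 243.92735806601996], [0.0, 0.0, 1.0]]
[[-0.871, -0.235, 0.431, 0.001], [-0.49, 0.464, -0.738, 1.051], [-0.027, -0.854, -0.52, 0.767], [0.0, 0.0, 0.0, 1.0]] [[523.291357172989, 0.0, 311.1577788774241], [0.0, 523.291357172989, 235.20023552087682], [0.0, 0.0, 1.0]]
{'clock': 0.1, 'joint_pos': array([-1.14398493e+00,  2.41351773e-01,  3.84023896e-03,  1.33521562e+00,
        3.63095544e-06,  1.57078704e+00]), 'joint_vel': array([ 0.0007499 , -0.00166415,  0.00408252, -0.00165315, -0.0009719 ,
       -0.00013753]), 'tau': array([-2.67480364e-04, -3.73138046e+01,  2.53010005e+01,  1.08443125e-02,
        3.30041053e-05, -4.57485250e-07]), 'eef_pos': array([ 0.20675188, -0.45462959,  0.23848778]), 'tool_rot': array([ 9.77313854e-01,  2.11793999e-01, -2.02686009e-04, -9.43899673e-04]), 'ft_force': array([0.02926401, 0.29841083, 0.45329913]), 'ft_torque': array([-0.05741732, -0.02931525,  0.02171295]), 'grip_width': 0.08578409141877924}
```

View pics/top0.png

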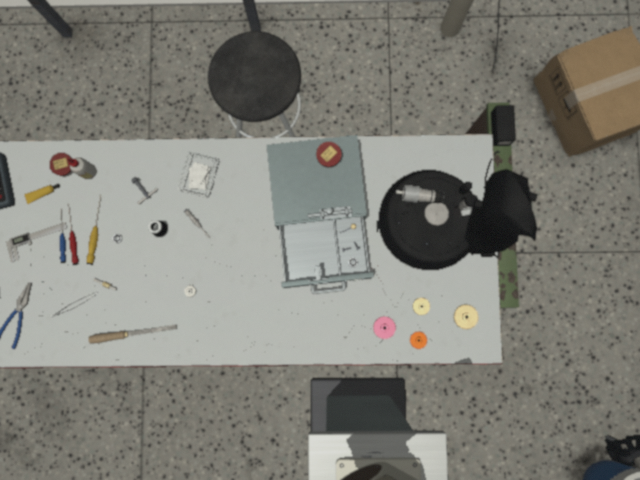

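View pics/scene0.png

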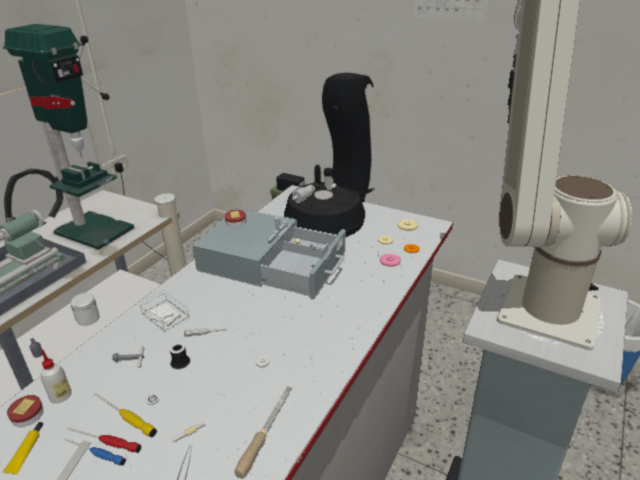

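```bash
python3 - <<'E'
from h import *
c=load('top0')
im=c['color'][:,:,::-1]
cv2.imwrite('pics/crop0.png',cv2.resize(im[130:360,260:490],None,fx=2.6,fy=2.6,interpolation=cv2.INTER_CUBIC))
c2=load('scene0'); cv2.imwrite('pics/crop1.png',cv2.resize(c2['color'][190:310,180:430,::-1],None,fx=3.2,fy=3.2,interpolation=cv2.INTER_CUBIC))
W=pts(c)
hsv=cv2.cvtColor(c['color'],cv2.COLOR_RGB2HSV)
m=((hsv[...,1]>60)&(hsv[...,0]>15)&(hsv[...,0]<40)).astype(np.uint8); m[:, :370]=0; m[:290]=0;m[360:]=0
n,l,s,ce=cv2.connectedComponentsWithStats(m)
for i in range(1,n):
    if s[i,4]>30:
        P=W[l==i]; print(s[i],ce[i],np.nanmean(P,0).round(4),(np.nanmin(P,0)).round(3),np.nanmax(P,0).round(3), np.mean(c['color'][l==i],0))
for u,v in [(300,160),(275,220),(365,215),(310,250),(353,250),(328,290),(285,285),(371,280),(330,155)]:
    print(u,v,W[v,u].round(4))
E
```

```text
[413 298  17  17 211] [421.00947867 305.81516588] [ 0.4412 -0.1085  0.0042] [ 0.422 -0.128 -0.002] [ 0.46  -0.089  0.014] [215.74881517 205.47393365 155.4549763 ]
[454 305  24  24 444] [465.59009009 316.48423423] [ 0.4153 -0.2112  0.0067] [ 0.388 -0.24  -0.005] [ 0.442 -0.183  0.018] [212.46171171 197.3963964  148.43018018]
300 160 [0.7773 0.1703 0.0745]
275 220 [0.6381 0.2278 0.0778]
365 215 [0.647  0.0237 0.0771]
310 250 [0.574  0.1506 0.0259]
353 250 [0.5729 0.0498 0.0243]
328 290 [0.4794 0.1096 0.0461]
285 285 [0.4908 0.2059 0.0751]
371 280 [ 0.5034  0.0072 -0.0012]
330 155 [0.7799 0.1014 0.1042]
```

View pics/crop0.png

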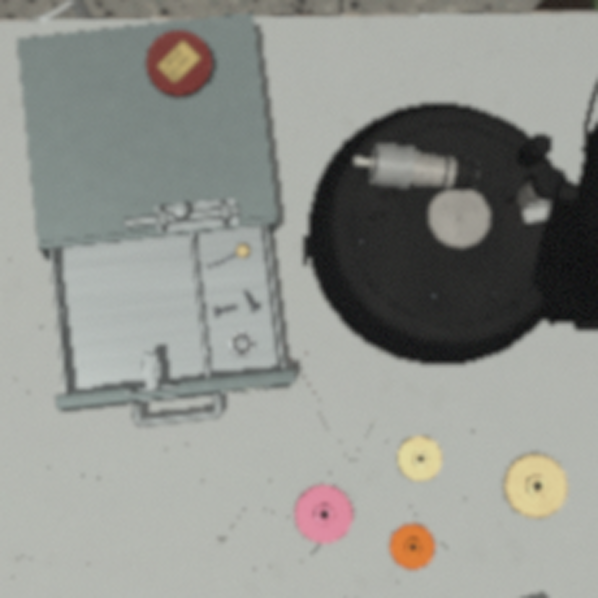

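View pics/crop1.png

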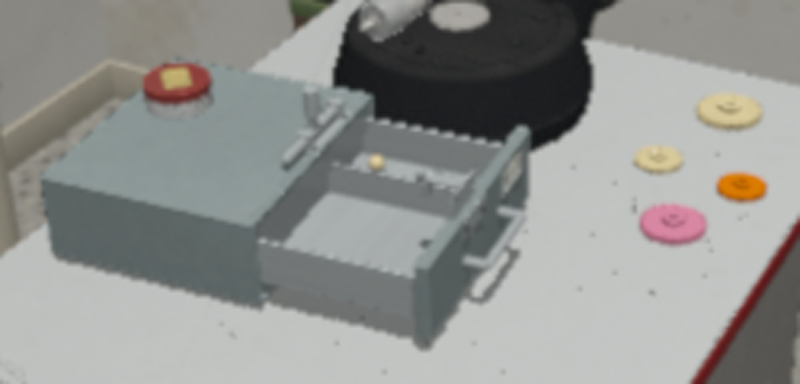

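```bash
python3 - <<'E'
from h import *
c=load('top0'); W=pts(c)
u0=np.s_[130:300,260:380]
A=W[u0]; 
m=((abs(A[...,2]-.078)<.008)).astype(np.uint8)
n,l,s,ce=cv2.connectedComponentsWithStats(m)
for i in range(1,n):
    if s[i,4]>60:
        P=A[l==i]; print(s[i],np.nanmedian(P,0).round(4)); r=cv2.minAreaRect((P[:,:2]*1000).astype(np.float32)); print(r,cv2.boxPoints(r).tolist())
# above 85 mm
m=((A[...,2]>.088)).astype(np.uint8)
n,l,s,ce=cv2.connectedComponentsWithStats(m)
for i in range(1,n):
    P=A[l==i]; print(s[i],ce[i]+[260,130],P.min(0).round(3),P.max(0).round(3),P.mean(0).round(4))
# top-most
for v in range(203,222):
    print(v,' '.join('%4d'%(1000*z) if z==z else ' nan' for z in W[v,305:356,2][::1]))
E
```

```text
[   6    4  100   92 6720] [0.726  0.1448 0.0795]
((731.4053344726562, 135.18064880371094), (191.54185485839844, 210.23330688476562), 5.702266216278076) [[625.6640625, 230.2614288330078], [646.5526123046875, 21.068439483642578], [837.1466064453125, 40.09986877441406], [816.258056640625, 249.29286193847656]]
[ 21 142  92  15 484] [0.5028 0.1071 0.0769]
((502.5726318359375, 112.57243347167969), (13.580689430236816, 206.02920532226562), 5.576460361480713) [[485.8040771484375, 214.43966674804688], [505.8247375488281, 9.38551139831543], [519.3411865234375, 10.7052001953125], [499.3205261230469, 215.7593536376953]]
[ 56  11  25  26 516] [327.95542636 153.47868217] [0.756 0.079 0.089] [0.814 0.133 0.109] [0.784  0.106  0.1026]
[35 33  1  1  1] [295. 163.] [0.767 0.181 0.089] [0.767 0.181 0.089] [0.7666 0.181  0.0891]
[65 41  1  1  1] [325. 171.] [0.747 0.113 0.088] [0.747 0.113 0.088] [0.7474 0.1131 0.0881]
[84 57  1  1  1] [344. 187.] [0.71  0.071 0.089] [0.71  0.071 0.089] [0.7098 0.0706 0.0885]
[89 67  1  1  1] [349. 197.] [0.687 0.06  0.089] [0.687 0.06  0.089] [0.6867 0.0597 0.0887]
[ 
[... 4628 characters left out ...]
82   81   78   80   84   81   81   78   79   83   78   30   23   26   60   30   23   26   29   28   23   26   29   26   23   27   26   27   25   29   27   25  nan   20   25   20   24
220   79   80   79   81   82   81   79   82   81   80   75   83   80   80   75   74   24   25   28   28   30   24   30   28   24   24   23   25   57   28   25   29   31   22   25   30   30   24   25   19   31   20   25   23   26   28   23   24   24   24   30
221   83   81   81   80   77   78   78   26   28   24   26   24   32   25   26   27   22   27   22   28   25   30   30   31   25   29   25   26   55   26   27   28   29   27   24   25   26   28   27   27   26   24   27   24   25   29   23   25   25   26   22
```

```bash
cat >> h.py <<'E'
YAW=np.deg2rad(5.70);CO=np.array([.7314,.1352,0.])
RC=np.array([[np.cos(YAW),-np.sin(YAW),0],[np.sin(YAW),np.cos(YAW),0],[0,0,1]])
def toc(P): return (np.asarray(P)-CO)@RC
def tow(P): return RC@np.asarray(P)+CO
E
python3 - <<'E'
from h import *
from scipy.spatial.transform import Rotation as R
c=load('top0'); W=pts(c); C=toc(W)
k=(C[...,2]>.113)&(abs(C[...,0]+.082)<.02)
print('knob',C[k].mean(0),W[k].mean(0),k.sum(),C[k].min(0),C[k].max(0))
f=(abs(C[...,2]-.027)<.009)&(C[...,0]>-.3)&(C[...,0]<-.05)&(abs(C[...,1])<.105)
# histogram of floor coverage by y at mid x, by x at y
g=f&(abs(C[...,0]+.15)<.04); h,e=np.histogram(C[g][:,1],np.arange(-.105,.106,.003)); print(list(zip((e[:-1]*1000).round(),h)))
g=f&(C[...,1]>.045)&(C[...,1]<.08); h,e=np.histogram(C[g][:,0],np.arange(-.25,-.05,.003)); print(list(zip((e[:-1]*1000).round(),h)))
s=(C[...,2]>.085)&(C[...,0]<-.15)&(C[...,0]>-.28)&(abs(C[...,1])<.1); print('staple',C[s].min(0),C[s].max(0),C[s].mean(0))
hd=(C[...,2]>.03)&(C[...,2]<.05)&(C[...,0]<-.235)&(C[...,0]>-.29)&(abs(C[...,1])<.06);print('handle',np.percentile(C[hd],[2,25,50,75,98],axis=0).round(4))
w=[.4412,-.1085,0];print('wheel chest',toc(w))
o=get_obs();print(toc(o['eef_pos']),R.from_quat(o['tool_rot']).as_matrix().round(3))
E
```

```text
knob [-0.08670557 -0.28752206  0.23423816] [ 0.67367976 -0.15951201  0.23423816] 436 [-0.10198237 -0.35700791  0.11307068] [-0.06202269 -0.01494223  0.40152083]
[(np.float64(-105.0), np.int64(0)), (np.float64(-102.0), np.int64(0)), (np.float64(-99.0), np.int64(0)), (np.float64(-96.0), np.int64(22)), (np.float64(-93.0), np.int64(46)), (np.float64(-90.0), np.int64(43)), (np.float64(-87.0), np.int64(42)), (np.float64(-84.0), np.int64(46)), (np.float64(-81.0), np.int64(40)), (np.float64(-78.0), np.int64(36)), (np.float64(-75.0), np.int64(43)), (np.float64(-72.0), np.int64(43)), (np.float64(-69.0), np.int64(41)), (np.float64(-66.0), np.int64(42)), (np.float64(-63.0), np.int64(43)), (np.float64(-60.0), np.int64(41)), (np.float64(-57.0), np.int64(44)), (np.float64(-54.0), np.int64(41)), (np.float64(-51.0), np.int64(44)), (np.float64(-48.0), np.int64(43)), (np.float64(-45.0), np.int64(45)), (np.float64(-42.0), np.int64(44)), (np.float64(-39.0), np.int64(44)), (np.float64(-36.0), np.int64(42)), (np.float64(-33.0), np.int64(19)), (np.float64(-30.0), np.int64(32)), (np.float64(-27.0), np.int64(
[... 3531 characters left out ...]
)), (np.float64(-76.0), np.int64(0)), (np.float64(-73.0), np.int64(0)), (np.float64(-70.0), np.int64(0)), (np.float64(-67.0), np.int64(0)), (np.float64(-64.0), np.int64(0)), (np.float64(-61.0), np.int64(0)), (np.float64(-58.0), np.int64(0)), (np.float64(-55.0), np.int64(0))]
staple [-0.22873334 -0.00105898  0.08708087] [-0.19737599  0.04109925  0.10471336] [-0.21664334  0.01989688  0.09696955]
handle [[-0.2568 -0.0387  0.0363]
 [-0.2542 -0.0263  0.0404]
 [-0.2516 -0.0005  0.0423]
 [-0.2489  0.026   0.0443]
 [-0.2364  0.0388  0.0487]]
wheel chest [-0.31296935 -0.21367245  0.        ]
[-0.58063576 -0.53480529  0.23848778] [[ 0.91   0.414 -0.001]
 [ 0.414 -0.91   0.002]
 [ 0.    -0.002 -1.   ]]
```

```bash
python3 - <<'E'
from h import *
c=load('top0'); W=pts(c); C=toc(W)
k=(C[...,2]>.113)&(abs(C[...,0]+.082)<.02)&(abs(C[...,1])<.08)
print('knob',C[k].mean(0),W[k].mean(0),k.sum(),C[k].min(0),C[k].max(0))
s=(C[...,2]>.088)&(C[...,0]<-.15)&(C[...,0]>-.28)&(abs(C[...,1])<.1); P=C[s]; print((P*1000).round().astype(int).tolist())
E
```

```text
knob [-0.08377189 -0.02057982  0.12605097] [0.6500863  0.10640174 0.12605097] 32 [-0.08869075 -0.02634475  0.11512585] [-0.0780674  -0.01494223  0.13259644]
[[-197, 18, 99], [-197, 16, 97], [-199, 25, 98], [-199, 22, 97], [-199, 20, 100], [-200, 18, 98], [-200, 16, 96], [-201, 25, 97], [-201, 23, 97], [-202, 20, 102], [-201, 18, 89], [-202, 16, 98], [-203, 23, 99], [-204, 21, 98], [-204, 18, 94], [-204, 16, 97], [-205, 23, 94], [-206, 21, 98], [-206, 19, 100], [-206, 16, 97], [-208, 23, 98], [-208, 21, 98], [-208, 19, 101], [-209, 17, 97], [-210, 24, 98], [-210, 21, 101], [-210, 19, 96], [-210, 17, 93], [-212, 24, 102], [-212, 22, 97], [-213, 19, 96], [-213, 17, 100], [-213, 15, 94], [-214, 24, 94], [-215, 22, 99], [-215, 20, 98], [-215, 17, 98], [-215, 15, 94], [-217, 24, 100], [-217, 22, 96], [-217, 20, 99], [-217, 18, 95], [-217, 16, 94], [-219, 25, 96], [-219, 22, 97], [-219, 20, 99], [-219, 18, 97], [-220, 16, 96], [-221, 25, 97], [-221, 22, 103], [-221, 20, 93], [-222, 18, 95], [-222, 16, 95], [-223, 23, 97], [-224, 21, 95], [-224, 18, 97], [-224, 16, 100], [-226, 23, 96], [-226, 21, 99], [-226, 19, 105], [-226, 16, 96], [-227, 14, 97], [-227, 12, 99], [-227, 10, 99], [-227, 8, 97], [-228, 6, 98], [-228, 3, 98], [-228, 1, 97], [-228, -1, 98], [-227, 34, 98], [-227, 32, 100], [-227, 30, 95], [-227, 28, 98], [-228, 25, 97], [-228, 23, 98], [-228, 21, 96], [-228, 19, 99], [-228, 17, 96], [-229, 15, 95], [-229, 12, 90], [-228, 41, 96], [-228, 39, 97], [-229, 37, 99], [-228, 35, 91], [-229, 32, 89]]
```

Request:
send_rows(
  increments=[
    [[0,0,0,0,0,-1],[0,0,0,0,0,-1],[0,0,0,0,0,-1],[0,0,0,0,0,-1],[0,0,0,0,0,-1],[0,0,0,0,0,-1],[0,0,0,0,0,-1],[0,0,0,0,0,-1]],
  ],
  grip=0.4,
)

```text
clock: 1.1
eef_pos: [0.2068, -0.4548, 0.2387]
tool_rot: [0.61, 0.792, 0.0, -0.001]
ft_force: [0.0, 0.7, 0.3]
grip_width: 0.0512
```

Request:
send_rows(
  increments=[
    [[0,0,0.2,0,0,-1],[0,0,0.2,0,0,-1],[0,0,0.2,0,0,-1],[0,0,0.2,0,0,-1],[0,0,0.2,0,0,-1],[0,0,0.2,0,0,-1],[0,0,0.2,0,0,-1],[0,0,0.2,0,0,-1.07]],
  ],
)

```text
out of range; nothing moved
```

Request:
send_rows(
  increments=[
    [[0,0,0.2,0,0,-1],[0,0,0.2,0,0,-1],[0,0,0.2,0,0,-1],[0,0,0.2,0,0,-1],[0,0,0.2,0,0,-1],[0,0,0.2,0,0,-1],[0,0,0.2,0,0,-1],[0,0,0,0,0,-1]],
  ],
)

```text
clock: 2.1
eef_pos: [0.2065, -0.4541, 0.1678]
tool_rot: [-0.042, 0.999, 0.001, -0.001]
ft_force: [-0.2, -0.7, 0.6]
grip_width: 0.0514
```

```bash
cat >> h.py <<'E'
from scipy.spatial.transform import Rotation as R
def rel(target):  # target in world -> tool units
    o=get_obs(); M=R.from_quat(o['tool_rot']).as_matrix()
    return (M.T@(np.asarray(target)-o['eef_pos'])/.05).round(3), R.from_matrix(M.T@np.column_stack([-RC[:,0],RC[:,1],[0,0,-1]])).as_rotvec(degrees=True).round(2), o['ft_force'].round(2), o['joint_pos'].round(2)
E
python3 -c "
from h import *
print(rel([.4412,-.1085,.04]))"
```

```text
(array([-5.257,  6.489,  2.571]), array([ 0.17, -0.06, -0.92]), array([-0.17, -0.72,  0.64]), array([-1.14,  0.28, -0.13,  1.16, -0.  , -1.23]))
```

Request:
send_rows(
  increments=[
    [[-0.657,0.811,0.2,0,0,-0.09],[-0.657,0.811,0.2,0,0,0],[-0.657,0.811,0.2,0,0,0],[-0.657,0.811,0.2,0,0,0],[-0.657,0.811,0.2,0,0,0],[-0.657,0.811,0.2,0,0,0],[-0.657,0.811,0.2,0,0,0],[-0.657,0.811,0.2,0,0,0]],
  ],
)

```text
clock: 3.1
eef_pos: [0.4396, -0.1065, 0.0888]
tool_rot: [-0.047, 0.999, -0.0, -0.0]
ft_force: [1.1, -0.6, 0.8]
grip_width: 0.0513
```

Request:
send_rows(
  increments=[
    [[0,0,0,0,0,0],[0,0,0,0,0,0]],
  ],
)

```text
clock: 3.35
eef_pos: [0.4385, -0.108, 0.089]
tool_rot: [-0.047, 0.999, -0.0, -0.001]
ft_force: [-0.5, -1.1, 0.3]
grip_width: 0.0509
```

```bash
python3 -c "
from h import *
c=snap('top','t1');c=snap('scene','s1')
print(rel([.4412,-.1085,.01]))
cv2.imwrite('pics/t1c.png',cv2.resize(c['color'][190:310,330:460,::-1],None,fx=4,fy=4,interpolation=cv2.INTER_CUBIC))"
```

```text
(array([-0.057,  0.004,  1.586]), array([-0.01, -0.03, -0.44]), array([-0.64,  0.27,  0.1 ]), array([-0.24,  0.28, -0.37,  0.93, -0.  , -0.34]))
```

View pics/t1c.png

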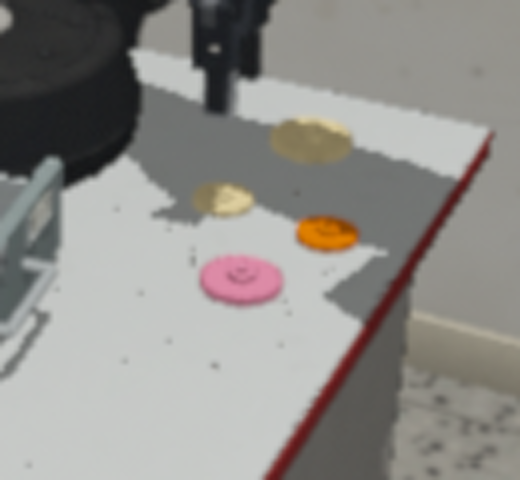

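Request:
send_rows(
  increments=[
    [[-0.057,0,0.5,0,0,-0.04],[0,0,0.5,0,0,0],[0,0,0.4,0,0,0],[0,0,0.18,0,0,0],[0,0,0,0,0,0]],
  ],
)

```text
clock: 4.08
eef_pos: [0.4413, -0.1085, 0.0102]
tool_rot: [-0.049, 0.999, 0.0, -0.0]
ft_force: [0.5, -0.3, 0.3]
grip_width: 0.0513
```

Request:
send_rows(
  increments=[
    [[0,0,0.03,0,0,0],[0,0,0.03,0,0,0],[0,0,0.03,0,0,0],[0,0,0,0,0,0]],
  ],
)

```text
clock: 4.58
eef_pos: [0.4419, -0.1078, 0.0059]
tool_rot: [-0.05, 0.999, -0.0, 0.0]
ft_force: [0.2, -0.2, -0.4]
grip_width: 0.0512
```

```bash
python3 -c "
from h import *
c=snap('scene','s2')
print(rel([.4412,-.1085,.01]))
cv2.imwrite('pics/s2c.png',cv2.resize(c['color'][190:270,330:430,::-1],None,fx=6,fy=6,interpolation=cv2.INTER_CUBIC))"
```

```text
(array([ 0.016, -0.013, -0.083]), array([-0.  ,  0.  ,  0.06]), array([-0.16, -0.24,  0.59]), array([-0.24,  0.4 , -0.46,  0.71,  0.  , -0.34]))
```

View pics/s2c.png

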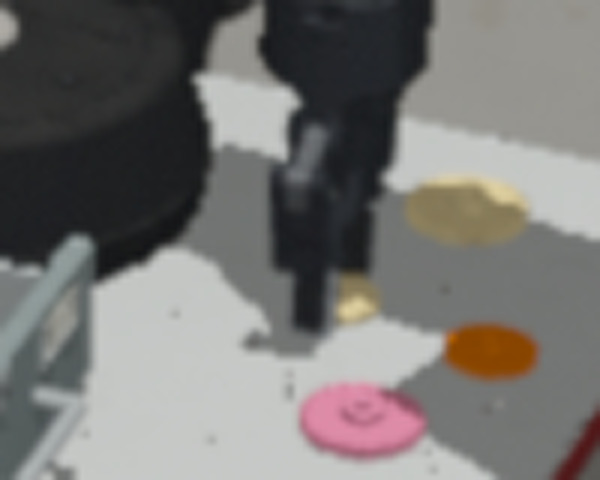

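Request:
send_rows(
  increments=[
    [[0,0,0,0,0,0],[0,0,0,0,0,0],[0,0,0,0,0,0],[0,0,0,0,0,0]],
  ],
  grip=0.7,
)

```text
clock: 5.12
eef_pos: [0.4425, -0.108, 0.0069]
tool_rot: [-0.05, 0.999, -0.0, 0.001]
ft_force: [-2.4, -0.1, 8.5]
grip_width: 0.0387
```

Request:
send_rows(
  increments=[
    [[0,0,-0.1,0,0,0],[0,0,-0.3,0,0,0],[0,0,-0.5,0,0,0],[0,0,-0.8,0,0,0],[0,0,-0.8,0,0,0],[0,0,0,0,0,0]],
  ],
)

```text
clock: 5.88
eef_pos: [0.4444, -0.1084, 0.134]
tool_rot: [-0.05, 0.999, -0.001, 0.003]
ft_force: [0.5, -0.1, 0.2]
grip_width: 0.0384
```

```bash
python3 -c "
from h import *
c=snap('scene','s3')
t=tow([-.147,.040,.16])
print(rel(t))
cv2.imwrite('pics/s3c.png',cv2.resize(c['color'][150:270,330:480,::-1],None,fx=5,fy=5,interpolation=cv2.INTER_CUBIC))"
```

```text
(array([-3.29 ,  5.065, -0.553]), array([-0.07,  0.19,  0.06]), array([-0.08,  0.88, -1.1 ]), array([-0.24,  0.23, -0.3 ,  1.03, -0.  , -0.34]))
```

View pics/s3c.png

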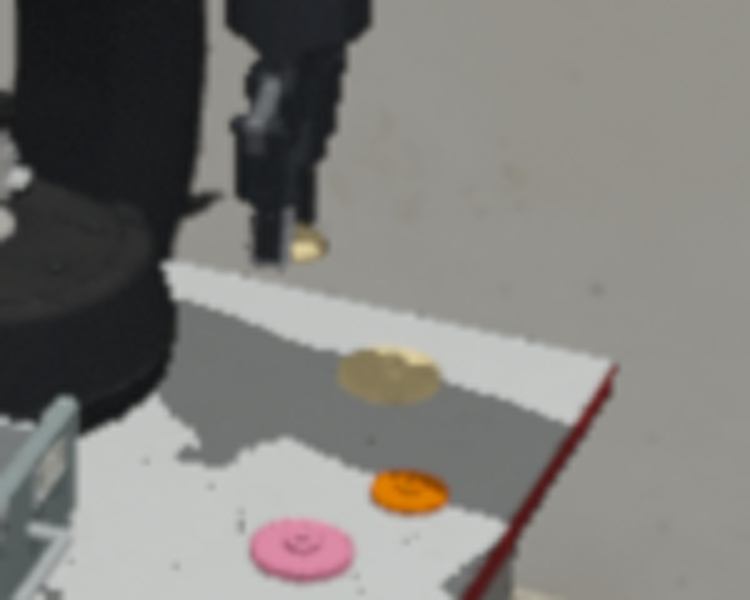

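Request:
send_rows(
  increments=[
    [[-0.2,0.3,-0.2,0,0,0],[-0.45,0.7,-0.2,0,0,0],[-0.5,0.8,-0.15,0,0,0],[-0.5,0.8,0,0,0,0],[-0.5,0.8,0,0,0,0],[-0.5,0.8,0,0,0,0],[-0.44,0.565,0,0,0,0],[-0.2,0.3,0,0,0,0]],
  ],
)

```text
clock: 6.92
eef_pos: [0.5797, 0.1623, 0.1557]
tool_rot: [-0.051, 0.999, -0.0, -0.002]
ft_force: [0.3, 0.0, -0.3]
grip_width: 0.0383
```

Request:
send_rows(
  increments=[
    [[0,0,0,0,0,0],[0,0,0,0,0,0]],
  ],
)

```text
clock: 7.18
eef_pos: [0.5791, 0.1598, 0.157]
tool_rot: [-0.05, 0.999, -0.001, -0.001]
ft_force: [0.3, -0.6, -0.5]
grip_width: 0.0386
```

```bash
python3 -c "
from h import *
c=snap('scene','s4');c2=snap('top','t4')
t=tow([-.147,.040,.06])
print(rel(t))
a=cv2.resize(c['color'][130:310,180:380,::-1],None,fx=4,fy=3.3,interpolation=cv2.INTER_CUBIC)
cv2.imwrite('pics/s4c.png',a)
cv2.imwrite('pics/t4c.png',cv2.resize(c2['color'][120:320,250:450,::-1],None,fx=3,fy=3,interpolation=cv2.INTER_CUBIC))"
```

```text
(array([-0.039,  0.015,  1.956]), array([-0.03, -0.08, -0.01]), array([0.45, 0.55, 0.05]), array([ 0.27,  0.48,  0.15,  1.23, -0.  ,  0.17]))
```

View pics/s4c.png

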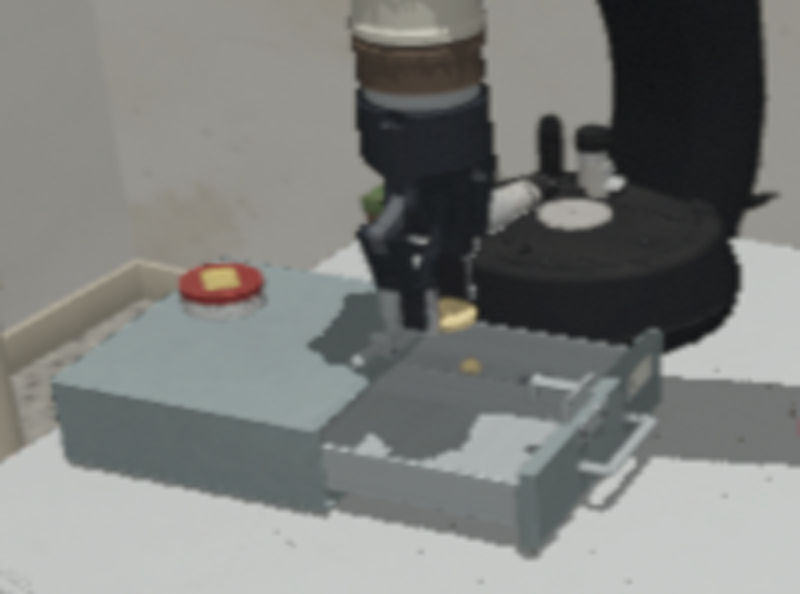

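View pics/t4c.png

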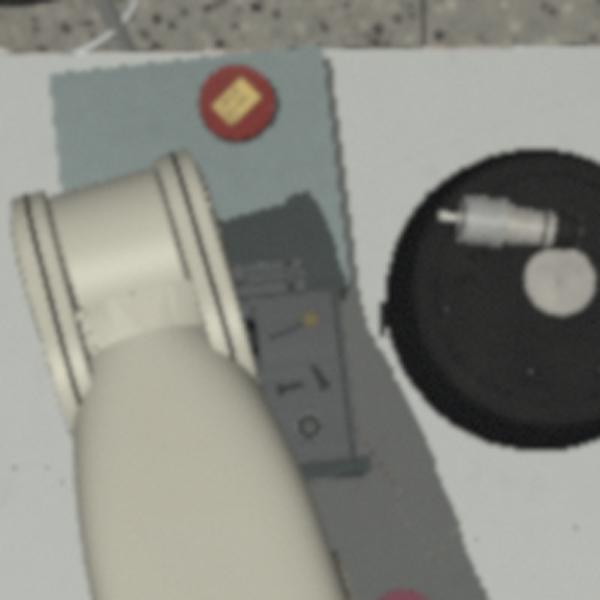

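```bash
python3 -c "
from h import *
c=load('s4');W=pts(c);C=toc(W)
o=get_obs();print(toc(o['eef_pos']))
hsv=cv2.cvtColor(c['color'],cv2.COLOR_RGB2HSV)
m=(hsv[...,1]>60)&(hsv[...,0]>12)&(hsv[...,0]<40);m2=np.zeros_like(m);m2[216:234,284:304]=1;m&=m2
P=C[m];print(m.sum(),np.percentile(P,[0,5,25,50,75,95,100],axis=0).round(4))
"
```

```text
[-0.14878934  0.03928359  0.15780092]
82 [[nan nan nan]
 [nan nan nan]
 [nan nan nan]
 [nan nan nan]
 [nan nan nan]
 [nan nan nan]
 [nan nan nan]]
```

```bash
python3 -c "
from h import *
c=load('s4');W=pts(c);C=toc(W)
hsv=cv2.cvtColor(c['color'],cv2.COLOR_RGB2HSV)
m=(hsv[...,1]>60)&(hsv[...,0]>12)&(hsv[...,0]<40);m2=np.zeros_like(m);m2[216:234,284:304]=1;m&=m2
P=C[m];P=P[np.isfinite(P[:,0])];P=P[abs(P[:,2]-.15)<.02];print(len(P),np.percentile(P,[0,5,25,50,75,95,100],axis=0).round(4))
"
```

```text
77 [[-0.1712  0.0185  0.1495]
 [-0.1696  0.0209  0.151 ]
 [-0.1636  0.0279  0.1533]
 [-0.1593  0.0384  0.1543]
 [-0.1535  0.046   0.1555]
 [-0.1464  0.0528  0.1583]
 [-0.143   0.0554  0.1597]]
```

Request:
send_rows(
  increments=[
    [[-0.04,0.015,0.3,0,0,0],[0,0,0.5,0,0,0],[0,0,0.5,0,0,0],[0,0,0.5,0,0,0],[0,0,0.3,0,0,0],[0,0,0.15,0,0,0],[0,0,0.1,0,0,0],[0,0,0,0,0,0]],
  ],
)

```text
clock: 8.28
eef_pos: [0.5823, 0.1616, 0.0411]
tool_rot: [-0.05, 0.999, 0.0, 0.0]
ft_force: [0.3, -0.1, -0.0]
grip_width: 0.0384
```

Request:
send_rows(
  increments=[
    [[0,0,0.03,0,0,0],[0,0,0.03,0,0,0],[0,0,0,0,0,0]],
  ],
)

```text
clock: 8.65
eef_pos: [0.5821, 0.1616, 0.0379]
tool_rot: [-0.05, 0.999, 0.0, 0.0]
ft_force: [-0.4, 0.2, -0.2]
grip_width: 0.0382
```

Request:
send_rows(
  increments=[
    [[0,0,0.03,0,0,0],[0,0,0.02,0,0,0],[0,0,0,0,0,0]],
  ],
)

```text
clock: 9.02
eef_pos: [0.582, 0.1615, 0.0352]
tool_rot: [-0.05, 0.999, -0.0, -0.0]
ft_force: [-0.2, -0.8, 0.1]
grip_width: 0.0384
```

Request:
send_rows(
  increments=[
    [[0,0,0,0,0,0],[0,0,0,0,0,0],[0,0,0,0,0,0]],
  ],
  grip=0.35,
)

```text
clock: 9.4
eef_pos: [0.5822, 0.1616, 0.0354]
tool_rot: [-0.05, 0.999, 0.0, 0.0]
ft_force: [0.6, -0.1, 1.1]
grip_width: 0.0556
```

Request:
send_rows(
  increments=[
    [[0,0,-0.1,0,0,0],[0,0,-0.3,0,0,0],[0,0,-0.5,0,0,0],[0,0,-0.7,0,0,0],[0,0,-0.8,0,0,0],[0,0,-0.4,0,0,0]],
  ],
)

```text
clock: 10.15
eef_pos: [0.5835, 0.162, 0.1796]
tool_rot: [-0.05, 0.999, 0.001, 0.003]
ft_force: [0.5, -0.3, -0.3]
grip_width: 0.0558
```

```bash
python3 -c "
from h import *
c=snap('scene','s5')
t=tow([-.083,-.0205,.18])
print(rel(t))
a=cv2.resize(c['color'][130:310,180:380,::-1],None,fx=4,fy=3.3,interpolation=cv2.INTER_CUBIC)
cv2.imwrite('pics/s5c.png',a)"
```

```text
(array([-1.209, -1.241,  0.046]), array([0.09, 0.52, 0.05]), array([1.01, 0.61, 2.15]), array([0.27, 0.47, 0.19, 1.28, 0.  , 0.17]))
```

View pics/s5c.png

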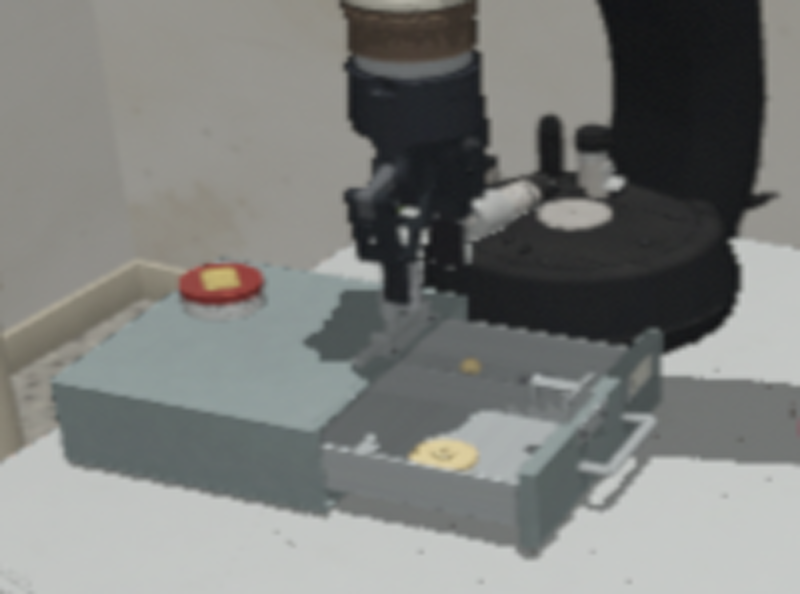

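Request:
send_rows(
  increments=[
    [[-0.3,-0.31,0.02,0,0,0],[-0.4,-0.4,0.02,0,0,0],[-0.4,-0.4,0,0,0,0],[-0.11,-0.13,0,0,0,0],[0,0,0,0,0,0],[0,0,0,0,0,0]],
  ],
)

```text
clock: 10.95
eef_pos: [0.6477, 0.1067, 0.1734]
tool_rot: [-0.051, 0.999, 0.0, -0.0]
ft_force: [0.1, 1.0, -0.9]
grip_width: 0.0555
```

```bash
python3 -c "
from h import *
c=snap('scene','s6')
t=tow([-.083,-.0205,.116])
print(rel(t))
a=cv2.resize(c['color'][130:310,180:380,::-1],None,fx=4,fy=3.3,interpolation=cv2.INTER_CUBIC)
cv2.imwrite('pics/s6c.png',a)"
```

```text
(array([-0.062, -0.01 ,  1.149]), array([ 0.01, -0.03,  0.11]), array([-1.04,  0.2 , -0.13]), array([0.16, 0.59, 0.36, 1.34, 0.  , 0.06]))
```

View pics/s6c.png

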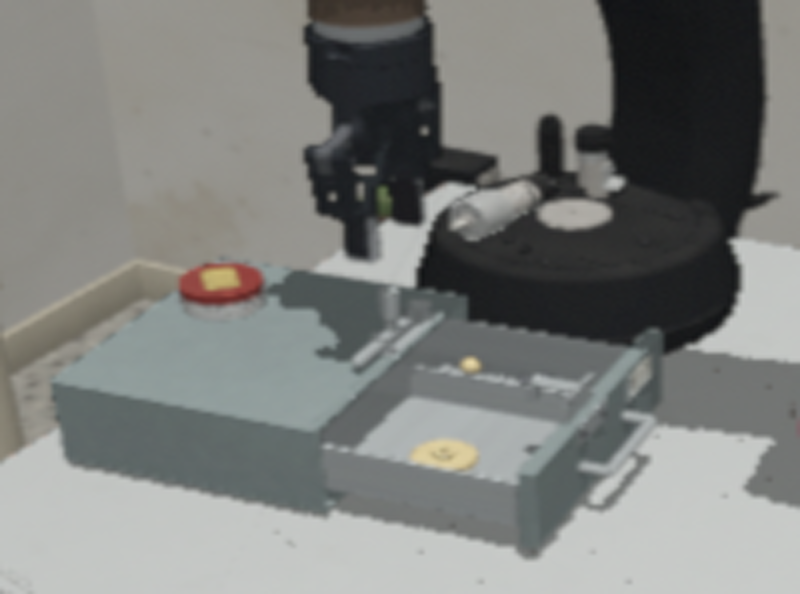

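Request:
send_rows(
  increments=[
    [[-0.06,-0.01,0.3,0,0,0],[0,0,0.4,0,0,0],[0,0,0.3,0,0,0],[0,0,0.12,0,0,0],[0,0,0,0,0,0]],
  ],
)

```text
clock: 11.62
eef_pos: [0.6512, 0.1058, 0.1167]
tool_rot: [-0.05, 0.999, -0.0, -0.001]
ft_force: [0.0, -0.8, 0.6]
grip_width: 0.0557
```

Request:
send_rows(
  increments=[
    [[0,0,0,0,0,0],[0,0,0,0,0,0],[0,0,0,0,0,0],[0,0,0,0,0,0],[0,0,0,0,0,0]],
  ],
  grip=0.95,
)

```text
clock: 12.25
eef_pos: [0.652, 0.1057, 0.1182]
tool_rot: [-0.05, 0.999, 0.0, 0.001]
ft_force: [-0.6, 0.1, 5.4]
grip_width: 0.0104
```

```bash
python3 -c "
from h import *
print(rel(tow([-.083,-.0205,.116])),get_obs()['grip_width'],toc(get_obs()['eef_pos']))"
```

```text
(array([0.021, 0.019, 0.045]), array([-0.  ,  0.09,  0.05]), array([-0.62,  0.09,  5.35]), array([ 0.16,  0.63,  0.28,  1.22, -0.  ,  0.06])) 0.010358882130769702 [-0.08196106 -0.02143453  0.11824364]
```

Request:
send_rows(
  increments=[
    [[0,0,-0.05,0,0,0],[0,-0.1,0,0,0,0],[0,-0.1,0,0,0,0],[0,-0.1,0,0,0,0],[0,-0.1,0,0,0,0],[0,-0.1,0,0,0,0],[0,0,0,0,0,0],[0,0,0,0,0,0]],
  ],
)

```text
clock: 13.25
eef_pos: [0.6544, 0.0807, 0.1184]
tool_rot: [-0.05, 0.999, -0.0, -0.0]
ft_force: [4.7, -0.1, -6.6]
grip_width: 0.0104
```

```bash
python3 -c "
from h import *
print(rel(tow([-.083,-.0205,.116])),get_obs()['grip_width'],toc(get_obs()['eef_pos']))"
```

```text
(array([0.02 , 0.521, 0.049]), array([-0.01, -0.01,  0.04]), array([ 4.74, -0.12, -6.63]), array([ 0.12,  0.63,  0.28,  1.22, -0.  ,  0.02])) 0.010406331833097665 [-0.08198449 -0.04654786  0.11844807]
```

Request:
send_rows(
  increments=[
    [[0,0,0,0,0,0],[0,0,0,0,0,0],[0,0,-0.2,0,0,0],[0,0,-0.4,0,0,0],[0,0,-0.5,0,0,0],[0,0,-0.2,0,0,0],[0,0,0,0,0,0]],
  ],
  grip=0.6,
)

```text
clock: 14.12
eef_pos: [0.6546, 0.0809, 0.1862]
tool_rot: [-0.05, 0.999, 0.0, 0.001]
ft_force: [0.3, -0.8, -0.4]
grip_width: 0.0338
```

Request:
send_rows(
  increments=[
    [[0.4,0.1,0,0,0,0],[0.7,0.2,0,0,0,0],[0.8,0.2,0,0,0,0],[0.8,0.2,0,0,0,0],[0.8,0.2,0,0,0,0],[0.5,0.17,0,0,0,0],[0.36,0.1,0,0,0,0],[0,0,0,0,0,0]],
  ],
  grip=1,
)

```text
clock: 15.12
eef_pos: [0.4297, 0.1172, 0.1841]
tool_rot: [-0.051, 0.999, -0.0, -0.001]
ft_force: [-0.3, 0.0, -0.3]
grip_width: 0.0003
```

```bash
python3 - <<'E'
from h import *
print(rel(tow([-.3,.012,.042])),toc(get_obs()['eef_pos']))
c=snap('top','t7');C=toc(pts(c))
k=(C[...,2]>.113)&(C[...,2]<.14)&(abs(C[...,0]+.082)<.02)&(abs(C[...,1])<.08)
print('knob',C[k].mean(0),k.sum())
cv2.imwrite('pics/t7c.png',cv2.resize(c['color'][120:320,250:450,::-1],None,fx=3,fy=3,interpolation=cv2.INTER_CUBIC))
E
```

```text
(array([-4.600e-02,  1.000e-03,  2.843e+00]), array([-0.02, -0.11,  0.11]), array([-0.29,  0.03, -0.35]), array([ 0.27,  0.17, -0.23,  1.17, -0.  ,  0.16])) [-0.30202966  0.01201362  0.18413876]
knob [-0.08310912 -0.04533324  0.12533481] 34
```

View pics/t7c.png

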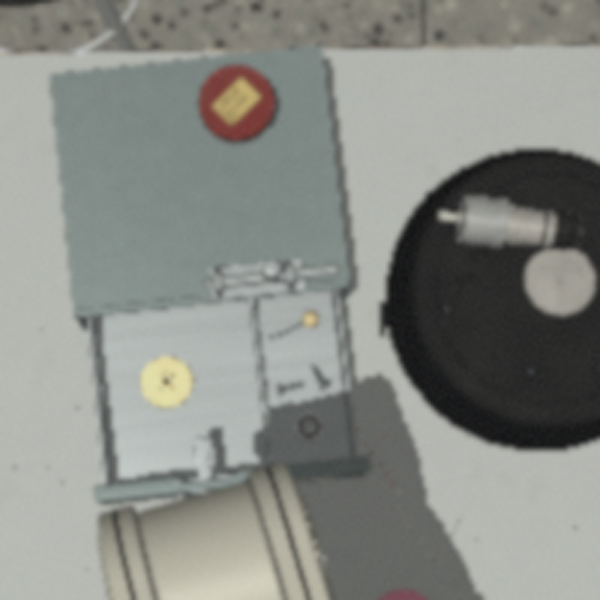

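Request:
send_rows(
  increments=[
    [[0,0,0.4,0,0,0],[0,0,0.7,0,0,0],[0,0,0.8,0,0,0],[0,0,0.6,0,0,0],[0,0,0.3,0,0,0],[0,0,0.04,0,0,0],[0,0,0,0,0,0]],
  ],
)

```text
clock: 16.05
eef_pos: [0.4321, 0.1172, 0.0429]
tool_rot: [-0.05, 0.999, 0.0, 0.0]
ft_force: [0.5, -0.0, 0.7]
grip_width: -0.0
```

Request:
send_rows(
  increments=[
    [[-0.2,0,0,0,0,0],[-0.2,0,0,0,0,0],[-0.1,0,0,0,0,0],[-0.1,0,0,0,0,0],[-0.1,0,0,0,0,0],[-0.1,0,0,0,0,0],[-0.1,0,0,0,0,0]],
  ],
)

```text
clock: 16.92
eef_pos: [0.4759, 0.1217, 0.0427]
tool_rot: [-0.05, 0.999, -0.0, -0.0]
ft_force: [-2.1, -0.4, 0.3]
grip_width: -0.0001
```

```bash
python3 - <<'E'
from h import *
print(rel(tow([-.14,.012,.042])),toc(get_obs()['eef_pos']))
c=snap('scene','s8')
cv2.imwrite('pics/s8c.png',cv2.resize(c['color'][130:310,180:380,::-1],None,fx=4,fy=3.3,interpolation=cv2.INTER_CUBIC))
E
```

```text
(array([-2.311e+00, -1.000e-03,  1.200e-02]), array([-0.  , -0.04,  0.06]), array([-2.12, -0.37,  0.33]), array([ 0.25,  0.4 , -0.32,  0.84,  0.  ,  0.15])) [-0.25554184  0.01195412  0.04267909]
```

View pics/s8c.png

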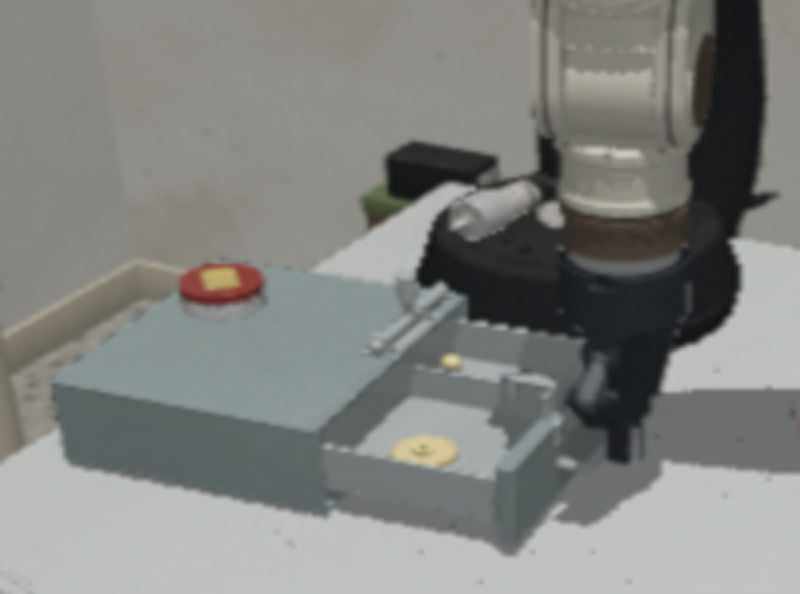

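Pushing well; the drawer moves with about 2 N and the wheel rides along.

Request:
send_rows(
  increments=[
    [[-0.15,0,0,0,0,0],[-0.2,0,0,0,0,0],[-0.25,0,0,0,0,0],[-0.25,0,0,0,0,0],[-0.25,0,0,0,0,0],[-0.25,0,0,0,0,0],[-0.25,0,0,0,0,0],[-0.2,0,0,0,0,0]],
  ],
)

```text
clock: 17.98
eef_pos: [0.5665, 0.1308, 0.0427]
tool_rot: [-0.05, 0.999, -0.0, 0.0]
ft_force: [-1.9, 0.8, 0.2]
grip_width: 0.0
```

```bash
python3 - <<'E'
from h import *
print(rel(tow([-.14,.012,.042])),toc(get_obs()['eef_pos']))
E
```

```text
(array([-0.491, -0.001,  0.014]), array([-0.  ,  0.01,  0.05]), array([-1.87,  0.77,  0.24]), array([ 0.23,  0.55, -0.07,  0.95, -0.  ,  0.13])) [-0.16452824  0.01200584  0.04268724]
```

Request:
send_rows(
  increments=[
    [[-0.1,0,0,0,0,0],[-0.1,0,0,0,0,0],[-0.1,0,0,0,0,0],[-0.1,0,0,0,0,0],[-0.05,0,0,0,0,0]],
  ],
)

```text
clock: 18.6
eef_pos: [0.589, 0.1333, 0.0433]
tool_rot: [-0.05, 0.999, 0.0, 0.001]
ft_force: [-0.5, -0.1, 1.0]
grip_width: 0.0002
```

Request:
send_rows(
  increments=[
    [[-0.04,0,0,0,0,0],[-0.04,0,0,0,0,0],[0,0,0,0,0,0]],
  ],
)

```text
clock: 18.98
eef_pos: [0.5895, 0.1333, 0.043]
tool_rot: [-0.05, 0.999, -0.0, -0.002]
ft_force: [-7.7, -0.6, 7.2]
grip_width: -0.0001
```

```bash
python3 - <<'E'
from h import *
print(rel(tow([-.14,.012,.042])),toc(get_obs()['eef_pos']))
c=snap('scene','s9')
cv2.imwrite('pics/s9c.png',cv2.resize(c['color'][130:310,180:380,::-1],None,fx=4,fy=3.3,interpolation=cv2.INTER_CUBIC))
E
```

```text
(array([-0.028, -0.004,  0.02 ]), array([ 0.01, -0.28,  0.07]), array([-7.71, -0.57,  7.19]), array([0.22, 0.59, 0.01, 0.99, 0.  , 0.12])) [-0.14140658  0.01218964  0.04302838]
```

View pics/s9c.png

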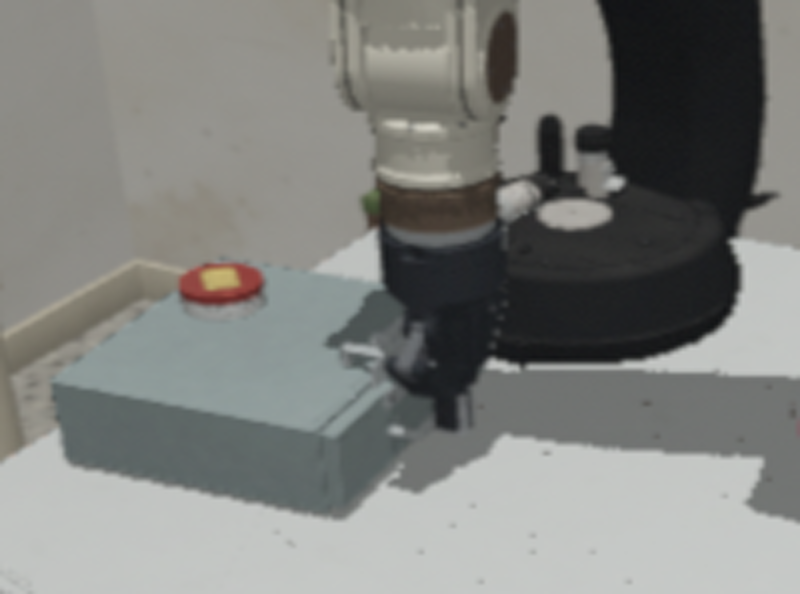

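Request:
send_rows(
  increments=[
    [[0.2,0,0,0,0,0],[0.4,0,0,0,0,0],[0.6,0,-0.2,0,0,0],[0.6,0,-0.6,0,0,0],[0.6,0,-0.8,0,0,0],[0,0,-0.8,0,0,0],[0,0,-0.4,0,0,0],[0,0,0,0,0,0]],
  ],
  grip=0.6,
)

```text
clock: 20.02
eef_pos: [0.4743, 0.1218, 0.1848]
tool_rot: [-0.05, 0.999, 0.001, 0.003]
ft_force: [-0.1, -0.3, -0.1]
grip_width: 0.0344
```

```bash
python3 - <<'E'
from h import *
c=snap('top','t10');C=toc(pts(c))
k=(C[...,2]>.113)&(C[...,2]<.14)&(abs(C[...,0]+.082)<.02)&(abs(C[...,1])<.08)
kn=C[k].mean(0);print('knob',kn,k.sum())
h=(C[...,2]>.03)&(C[...,2]<.05)&(C[...,0]<-.11)&(C[...,0]>-.15)&(abs(C[...,1])<.04);print('handle',h.sum(),np.median(C[h],0))
print(rel(tow([kn[0]+.0,kn[1],.18])),toc(get_obs()['eef_pos']))
cv2.imwrite('pics/t10c.png',cv2.resize(c['color'][120:320,250:450,::-1],None,fx=3,fy=3,interpolation=cv2.INTER_CUBIC))
E
```

```text
knob [-0.08325238 -0.04521088  0.12513467] 35
handle 151 [-0.1242516  -0.00061001  0.04304918]
(array([-3.497, -1.148,  0.076]), array([0.02, 0.17, 0.05]), array([-0.13,  0.23, -0.94]), array([ 0.25,  0.25, -0.13,  1.19, -0.  ,  0.15])) [-0.25818251  0.01203246  0.1832877 ]
```

View pics/t10c.png

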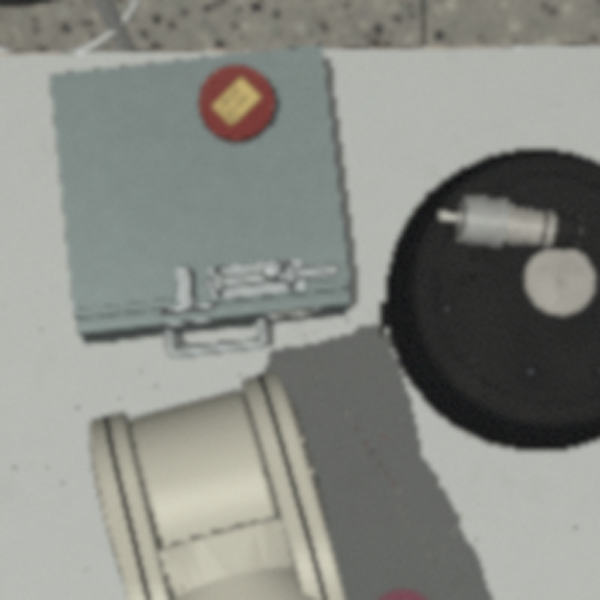

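Request:
send_rows(
  increments=[
    [[-0.3,-0.1,0.05,0,0,0],[-0.5,-0.2,0,0,0,0],[-0.7,-0.25,0,0,0,0],[-0.7,-0.25,0,0,0,0],[-0.7,-0.25,0,0,0,0],[-0.4,-0.1,0,0,0,0],[-0.2,0,0,0,0,0],[0,0,0,0,0,0]],
  ],
  grip=0.5,
)

```text
clock: 21.08
eef_pos: [0.6525, 0.0816, 0.1785]
tool_rot: [-0.05, 0.999, -0.0, -0.001]
ft_force: [0.3, 0.2, -0.6]
grip_width: 0.0428
```

Request:
send_rows(
  increments=[
    [[0,0,0,0,0,0]],
  ],
)

```text
clock: 21.2
eef_pos: [0.6517, 0.0819, 0.1798]
tool_rot: [-0.05, 0.999, -0.0, -0.001]
ft_force: [-1.6, 0.5, 0.3]
grip_width: 0.0427
```

```bash
python3 - <<'E'
from h import *
print(rel(tow([-.083,-.0452,.118])),toc(get_obs()['eef_pos']))
E
```

```text
(array([-0.033, -0.002,  1.236]), array([-0.  , -0.08,  0.08]), array([-1.62,  0.52,  0.29]), array([0.13, 0.59, 0.37, 1.36, 0.  , 0.02])) [-0.08459118 -0.04508705  0.17980396]
```

Request:
send_rows(
  increments=[
    [[-0.02,0,0.3,0,0,0],[0,0,0.4,0,0,0],[0,0,0.35,0,0,0],[0,0,0.14,0,0,0],[0,0,0,0,0,0]],
  ],
)

```text
clock: 21.82
eef_pos: [0.6528, 0.0819, 0.1201]
tool_rot: [-0.05, 0.999, -0.0, -0.001]
ft_force: [1.4, 0.7, 0.6]
grip_width: 0.0428
```

Request:
send_rows(
  increments=[
    [[0,0,0,0,0,0],[0,0,0,0,0,0],[0,0,0,0,0,0],[0,0,0,0,0,0]],
  ],
  grip=0.95,
)

```text
clock: 22.32
eef_pos: [0.654, 0.0818, 0.122]
tool_rot: [-0.05, 0.999, -0.0, 0.001]
ft_force: [-2.1, -1.4, 5.7]
grip_width: 0.0098
```

Request:
send_rows(
  increments=[
    [[0,0.1,0,0,0,0],[0,0.1,0,0,0,0],[0,0.1,0,0,0,0],[0,0.1,0,0,0,0],[0,0.1,0,0,0,0],[0,0,0,0,0,0]],
  ],
)

```text
clock: 23.08
eef_pos: [0.6515, 0.1069, 0.122]
tool_rot: [-0.05, 0.999, -0.0, 0.001]
ft_force: [-0.6, -0.1, 6.0]
grip_width: 0.01
```

```bash
python3 - <<'E'
from h import *
print(rel(tow([-.083,-.0205,.118])),toc(get_obs()['eef_pos']),get_obs()['ft_force']@RC)
E
```

```text
(array([ 0.013, -0.005,  0.079]), array([-0.01,  0.11,  0.06]), array([-0.62, -0.08,  5.98]), array([ 0.16,  0.62,  0.28,  1.23, -0.  ,  0.06])) [-0.08233315 -0.0202576   0.12196082] [-0.62072799 -0.01707138  5.98366679]
```

Back where it started; now push on gently to its end stop.

Request:
send_rows(
  increments=[
    [[0,0.03,0,0,0,0],[0,0.03,0,0,0,0],[0,0.03,0,0,0,0],[0,0,0,0,0,0]],
  ],
)

```text
clock: 23.58
eef_pos: [0.6514, 0.1081, 0.122]
tool_rot: [-0.049, 0.999, -0.003, 0.001]
ft_force: [-0.9, -7.3, 5.6]
grip_width: 0.01
```

```bash
python3 - <<'E'
from h import *
print(toc(get_obs()['eef_pos']),get_obs()['ft_force']@RC)
E
```

```text
[-0.08230497 -0.01898163  0.12202095] [-1.631248   -7.21849831  5.64645166]
```

Request:
send_rows(
  increments=[
    [[0,-0.05,0,0,0,0],[0,0,0,0,0,0]],
  ],
)

```text
clock: 23.82
eef_pos: [0.6514, 0.1079, 0.122]
tool_rot: [-0.05, 0.999, -0.0, 0.001]
ft_force: [-0.1, -1.9, 5.1]
grip_width: 0.0101
```

Request:
send_rows(
  increments=[
    [[0,0,0,0,0,0],[0,0,0,0,0,0],[0,0,0,0,0,0],[0,0,-0.3,0,0,0],[0,0,-0.6,0,0,0],[0,0,-0.6,0,0,0],[0,0,-0.2,0,0,0]],
  ],
  grip=0.5,
)

```text
clock: 24.7
eef_pos: [0.6521, 0.109, 0.2094]
tool_rot: [-0.05, 0.999, 0.0, 0.003]
ft_force: [1.1, -0.9, 0.6]
grip_width: 0.0428
```

Request:
send_rows(
  increments=[
    [[0.4,0,0,0,0,0],[0.8,0,0,0,0,0],[0.8,0,0,0,0,0],[0.8,0,0,0,0,0],[0.8,0,0,0,0,0],[0.4,0,0,0,0,0],[0,0,0,0,0,0]],
  ],
)

```text
clock: 25.58
eef_pos: [0.4504, 0.0885, 0.2059]
tool_rot: [-0.05, 0.999, -0.0, -0.0]
ft_force: [1.1, 0.2, 0.2]
grip_width: 0.0428
```

```bash
python3 - <<'E'
from h import *
c=snap('top','t11');C=toc(pts(c))
k=(C[...,2]>.113)&(C[...,2]<.14)&(abs(C[...,0]+.082)<.02)&(abs(C[...,1])<.08)
kn=C[k].mean(0);print('knob',kn,k.sum())
h=(C[...,2]>.03)&(C[...,2]<.05)&(C[...,0]<-.11)&(C[...,0]>-.15)&(abs(C[...,1])<.04);print('handle',h.sum(),np.median(C[h],0))
print(get_obs()['ft_force'],get_obs()['clock'])
cv2.imwrite('pics/t11c.png',cv2.resize(c['color'][120:320,250:450,::-1],None,fx=3,fy=3,interpolation=cv2.INTER_CUBIC))
snap('scene','s11')
E
```

```text
knob [-0.08351155 -0.01804682  0.1262312 ] 30
handle 148 [-0.12413252 -0.00071484  0.04310971]
[ 0.50521205 -0.97730051 -0.66230794] 25.625
```

View pics/t11c.png

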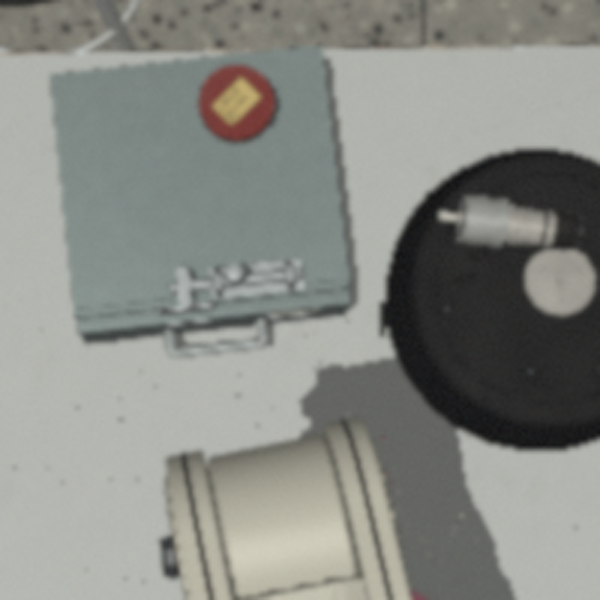

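View pics/s11.png

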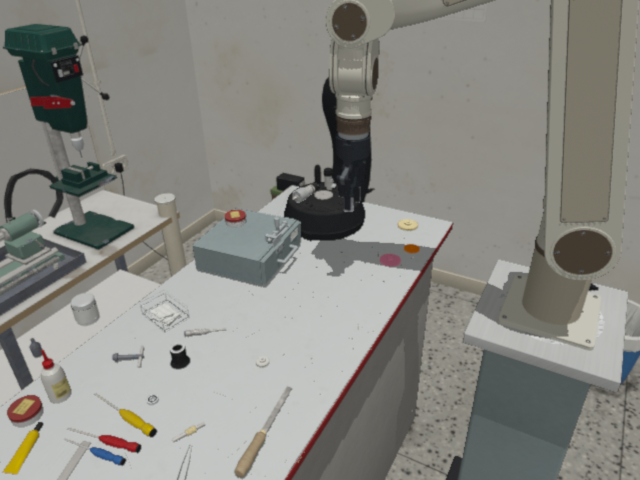

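```bash
python3 -c "
from h import *
print(job_done())"
```

```text
the job is handed in; nothing more can be done
None
```

The worm wheel is in the drawer's wide left compartment, the drawer is home past its catch, and the bolt is shot back through the staple. I handed the job in at about 26 s of the 58 s allowed; it reported no verdict.

- **Wheel:** of the two yellow wheels I took the smaller. I gripped it by the rim and let it go just above the compartment floor. It lay flat there in the last picture with the drawer partly open, and cannot be seen now that the drawer is shut.
- **Drawer:** I drew the bolt 25 mm by its knob and pushed on the bar handle. The handle moved about 127 mm, which matches my estimate of how far out the drawer stood, and came up hard against the stop. Afterwards it measured the same place twice.
- **Bolt:** I slid the knob back until it met its end stop at about 7 N. It rests about 2.5 mm further towards shut than where it started, and the last picture from above shows the rod through the staple.
- **Bystanders and arm:** the small gear, grease tin and screwdriver look unmoved in the final pictures; I did not measure them. The arm is clear of everything.

The gripper's width reading was about 3 mm below true size on both the wheel and the knob. I found no other disagreement.

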